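# Reset the profile gauge by fingertip

### The job

The profile gauge on the cutting mat still holds the shape of the last sole it copied: reset it by running along its row of slats with the fingertips, from the end by the black bottle to the end by the steel tin, pushing every slat down in turn until it is flush with the top of the rail. Use a light touch, only the fingers on the gauge, and leave it standing where it is without lifting it; leave the shoe last, hammer, bottle and tin alone.

Things in the scene. Friction and masses are not known exactly. Their poses are not given: they have to be found in the camera images.
- gauge: A metal profile gauge, loose, standing on the bench (0.9 kg): a dark steel foot 80 x 200 x 14 mm carrying two upright parallel aluminium cheeks whose flat top edges form the rail, 70 mm above the bench. Over both cheeks the rail is 32 mm wide (local x) and 170 mm long (local y). Between the cheeks stands one row of nine steel slats along local y. Origin: centre of the foot's underside, on the bench; z up; x across the row, y along the row.
- rail_mid (a point): Point at the middle of the row, level with the top edges of the cheeks (70 mm above the gauge's underside). A slat is flush when its top is level with this point.
- slat1 (a joint): Slat 1 of 9, at local y = -60 mm of the gauge, x = 0. Upright steel slat, 8 mm thick across the row, 13.6 mm wide along it, rounded top. The last in turn, by the tin. Slides straight down with about 1.5 N of friction and stays where it is left; no spring. Value in m: 0 = top stands 16 mm above the rail, 0.016 = flush, 0.017 = end stop.
- slat2 (a joint): Slat 2 of 9, at local y = -45 mm of the gauge, x = 0. Upright steel slat, 8 mm thick across the row, 13.6 mm wide along it, rounded top. Slides straight down with about 1.5 N of friction and stays where it is left; no spring. Value in m: 0 = top stands 16 mm above the rail, 0.016 = flush, 0.017 = end stop.
- slat3 (a joint): Slat 3 of 9, at local y = -30 mm of the gauge, x = 0. Upright steel slat, 8 mm thick across the row, 13.6 mm wide along it, rounded top. Slides straight down with about 1.5 N of friction and stays where it is left; no spring. Value in m: 0 = top stands 16 mm above the rail, 0.016 = flush, 0.017 = end stop.
- slat4 (a joint): Slat 4 of 9, at local y = -15 mm of the gauge, x = 0. Upright steel slat, 8 mm thick across the row, 13.6 mm wide along it, rounded top. Slides straight down with about 1.5 N of friction and stays where it is left; no spring. Value in m: 0 = top stands 16 mm above the rail, 0.016 = flush, 0.017 = end stop.
- slat5 (a joint): Slat 5 of 9, at local y = +0 mm of the gauge, x = 0. Upright steel slat, 8 mm thick across the row, 13.6 mm wide along it, rounded top. Slides straight down with about 1.5 N of friction and stays where it is left; no spring. Value in m: 0 = top stands 16 mm above the rail, 0.016 = flush, 0.017 = end stop.
- slat6 (a joint): Slat 6 of 9, at local y = +15 mm of the gauge, x = 0. Upright steel slat, 8 mm thick across the row, 13.6 mm wide along it, rounded top. Slides straight down with about 1.5 N of friction and stays where it is left; no spring. Value in m: 0 = top stands 16 mm above the rail, 0.016 = flush, 0.017 = end stop.
- slat7 (a joint): Slat 7 of 9, at local y = +30 mm of the gauge, x = 0. Upright steel slat, 8 mm thick across the row, 13.6 mm wide along it, rounded top. Slides straight down with about 1.5 N of friction and stays where it is left; no spring. Value in m: 0 = top stands 16 mm above the rail, 0.016 = flush, 0.017 = end stop.
- slat8 (a joint): Slat 8 of 9, at local y = +45 mm of the gauge, x = 0. Upright steel slat, 8 mm thick across the row, 13.6 mm wide along it, rounded top. Slides straight down with about 1.5 N of friction and stays where it is left; no spring. Value in m: 0 = top stands 16 mm above the rail, 0.016 = flush, 0.017 = end stop.
- slat9 (a joint): Slat 9 of 9, at local y = +60 mm of the gauge, x = 0. Upright steel slat, 8 mm thick across the row, 13.6 mm wide along it, rounded top. The first in turn, by the bottle. Slides straight down with about 1.5 N of friction and stays where it is left; no spring. Value in m: 0 = top stands 16 mm above the rail, 0.016 = flush, 0.017 = end stop.
- last: Bystander, loose: wooden shoe last, standing sole down, about 210 x 68 x 90 mm, 0.45 kg; origin under the middle of the sole, x towards the toe. Stands at about 140 mm on the gauge's -x side. To be left alone.
- hammer: Bystander, loose: hammer with a wooden handle, lying on the bench along its x; origin under the middle. Stands at about 120 mm on the gauge's +x side. To be left alone.
- dye: Bystander, loose: small black bottle, 40 mm across, 85 mm tall; origin at the centre of its underside. Stands beyond the +y end of the gauge. To be left alone.
- tin: Bystander, loose: small open steel tin, 64 mm across, 50 mm tall; origin at the centre of its underside. Stands beyond the -y end of the gauge. To be left alone.
Not all that is in view belongs to the job. Of the things that look like the gauge, the larger one is meant.

How it is judged:
At the end, for the whole second after the job is handed in: All nine slats stand no more than 2 mm above the rail (each joint above 0.014); the gauge stands upright, at rest and within 20 mm of where it began; last, hammer, bottle and tin are within 20 mm of where they began (value of joint each of slat1, slat2, slat3, slat4, slat5, slat6, slat7, slat8, slat9 above 0.014 m and distance of each of gauge, last, hammer, dye, tin from where it was at the start of the episode below 0.02 m and angle between gauge's own z axis and vertical below 0.05 rad and linear speed of gauge below 0.02 m/s); the robot touches nothing.
It fails at once if the gauge is lifted, tipped or pushed away from its place (more than 8 mm up, 0.15 rad or 20 mm) (height (world z) of gauge above 0.008 m or angle between gauge's own z axis and vertical above 0.15 rad or distance of gauge from where it was at the start of the episode above 0.02 m).
It fails at once if the gauge is pressed hard (more than 45 N) (contact force between the fingers and gauge above 45 N).
It fails at once if a bystander is moved by more than 20 mm (distance of any of last, hammer, dye, tin from where it was at the start of the episode above 0.02 m).
It fails at once if something other than the fingers touches the gauge (over 3 N) (contact force between the arm and gauge above 3 N).
It fails at once if slats are pushed down out of turn: one is flush while the slat three places nearer the bottle is still up (more than 5 mm above the rail) ((value of joint slat1 above 0.014 m and value of joint slat4 below 0.011 m) or (value of joint slat2 above 0.014 m and value of joint slat5 below 0.011 m) or (value of joint slat3 above 0.014 m and value of joint slat6 below 0.011 m) or (value of joint slat4 above 0.014 m and value of joint slat7 below 0.011 m) or (value of joint slat5 above 0.014 m and value of joint slat8 below 0.011 m) or (value of joint slat6 above 0.014 m and value of joint slat9 below 0.011 m)).
It also fails if it takes over 48 s, if anything falls off the work surface, if the arm or the gripper's body presses on something with over 40 N, if the wrist force passes 120 N, or if a joint passes its speed limit or range.

### The arm

A 6-joint arm with a two-finger parallel gripper is mounted at the origin on the work surface. World frame = base frame: x ahead of the robot, y to its left, z up, the work surface at z = 0. Lengths are in m, angles in rad, forces in N, time in s.
With the tool pointing down it reaches from about 0.275 to 0.85 m from the base axis. Payload 19 kg.
Tool frame: the origin (TCP) lies at the very end of the fingers, on their centre line; the grasp point (between the pads) lies 19 mm behind it; x points along the fingers, y is the direction in which the jaws open and shut, and the axes are right-handed (so a half turn about x gives the same grasp; the last joint's range is limited). The gripper opens to 85 mm and grips with 20 to 120 N. Pads are 22 mm wide; open, the fingers measure 114 mm over their backs; the gripper's body (76 mm by 85 mm) begins 54 mm behind the grasp point. The pads swing forward as they close: fully open they stand 13 mm farther back than shut.
Start: joints at [-1.439, 0.15, 1.437, -0, 1.554, -0.134], TCP at [0.151, -0.555, 0.231] pointing down, gripper open.
Joint ranges: [-2.8, 2.8], [-0.68, 2.1], [0.12, 2.68], [-1.39, 4.53], [0.16, 2.79], [-2.81, 2.81]. Speed limits (rad/s): [1.89, 1.89, 2.22, 3.01, 3.01, 3.01].

### API

Orientations are given as a rotation vector (axis times angle).
In Python, from workcell import state, read_camera, camera_params, finish_job gives the robot as it stands. The module is installed in compiled form; this text tells all that it offers.
- The arm moves only by the tool carry_out, never from a script. Its argument "deltas" is a list of rows, each a list of 4 numbers: the shift along the tool's x, y, z in m, then the turn about the tool's x in rad. A call has 1 to 20 rows; each row shifts and turns the commanded pose from where the row before left it, along the tool's axes as they then stand; what a row does not reach is not made up. A row lasts 1/10 s, in which the tool goes at most 50 mm and 8.59 degrees, less where a joint would pass 70% of its speed; a pose out of reach is approached as far as the arm can. A call is refused whole if a number of a shift passes 0.05 or a number of a turn 0.15, either way. A call with a gripper value outside its range is refused whole. "grip" is the finger opening in m, from 0 to 0.0854, set as the call begins (left out, the last holds). The fingers move at their own pace and stop on an object; "squeeze" is the grip in N (left out, the last holds). Time passes only in rows, so rows that do not move let the fingers close. It gives the time, the measured TCP pose, the force and the opening at its end, in the units of the state.
- state(): the state, without advancing time (a new reading comes with each control period).
- read_camera(name): name is "scene" or "top"; returns the picture (400x640x3 uint8, red, green, blue); there is no depth.
- camera_params(name): a dict with "camera_matrix" (3x3 intrinsics, pixels), "R" (3x3) and "t" (3): a world point X has camera coordinates R X + t. Camera axes: x right, y down, z forward; pixel columns grow to the right and rows downward; lengths in m; the calibration is good to about 2 mm. A picture is of the moment at which its call begins. camera_params takes no time and is no camera call.
- finish_job(): hands the job in, once; it reports no verdict.
The state is a dict: "time_s": time; "qpos": joint angles; "qd": joint speeds; "tau": joint torques, N m; "eef_pos": TCP position; "tool_rot": TCP orientation; "wrist_force": force on the tool from outside, world axes, zero at the start; "wrist_torque": the same for the moment, N m; "gripper_width": opening from 0.0 (shut) to 1.0 (fully open).
Only numpy, scipy, OpenCV 4.12 (cv2) and the standard library are available. Lean on these libraries where they do the work, as an engineer would, in place of code of your own. Each camera call takes 0.05 s, during which the arm holds its last target. There are 200 camera calls.

## Working session

There is one attempt and no reset: what is moved stays moved. The work goes in short steps, Python scripts to look and compute and a tool call to move; the robot and the scene stay as the last step left them, time stands still between calls to the robot, and variables do not carry over. Pictures are saved under pics/ and viewed, about 8 in all and at most 12, crops included, and the job is handed in when it is done.

Besides the shell and the picture viewer there is one more tool, called in YAML: its name, and indented under it one key for each argument. carry_out: Moves the arm, as the interface text tells. Its arguments: {"type":"object","properties":{"deltas":{"type":"array"},"grip":{"type":"number"},"squeeze":{"type":"number"}},"required":["deltas"]}

```bash
mkdir -p pics
python3 - <<'E'
from workcell import *
import cv2
for n in("scene","top"):
    cv2.imwrite(f"pics/{n}0.png",read_camera(n)[:,:,::-1]); p=camera_params(n); print(n,p)
print(state())
E
```

```text
scene {'camera_matrix': array([[420.66743959,   0.        , 324.30104257],
       [  0.        , 420.66743959, 202.77580147],
       [  0.        ,   0.        ,   1.        ]]), 'R': array([[ 0.37089182,  0.92867141, -0.00294471],
       [ 0.59245573, -0.23905377, -0.76931756],
       [-0.71514717,  0.28358898, -0.63885978]]), 't': array([-0.28915657, -0.26046946,  1.26225748])}
top {'camera_matrix': array([[392.25631072,   0.        , 330.4240705 ],
       [  0.        , 392.25631072, 199.49334233],
       [  0.        ,   0.        ,   1.        ]]), 'R': array([[-0.026004  , -0.99943075,  0.02149327],
       [-0.98566911,  0.02204929, -0.16724307],
       [ 0.16667395, -0.02553424, -0.98568139]]), 't': array([0.07317098, 0.57104562, 0.90403368])}
{'time_s': 0.1, 'qpos': array([-1.43899088e+00,  1.50910169e-01,  1.43792461e+00, -5.04047931e-06,
        1.55382248e+00, -1.33995880e-01]), 'qd': array([-0.00050804,  0.00088153, -0.00258335, -0.00027928, -0.00168298,
       -0.0006635 ]), 'tau': array([ 5.19213325e-03, -7.14370537e+01, -5.71788597e+01, -4.34902904e-05,
        7.22377998e-03,  2.98840325e-05]), 'eef_pos': array([ 0.15099512, -0.55459407,  0.23077164]), 'tool_rot': array([ 2.07992031,  0.27917946, -2.07992844]), 'wrist_force': array([0.48006067, 0.28344454, 0.03007804]), 'wrist_torque': array([ 0.04938896, -0.04295351, -0.01742353]), 'gripper_width': 1.0031097464026841}
```

View pics/scene0.png

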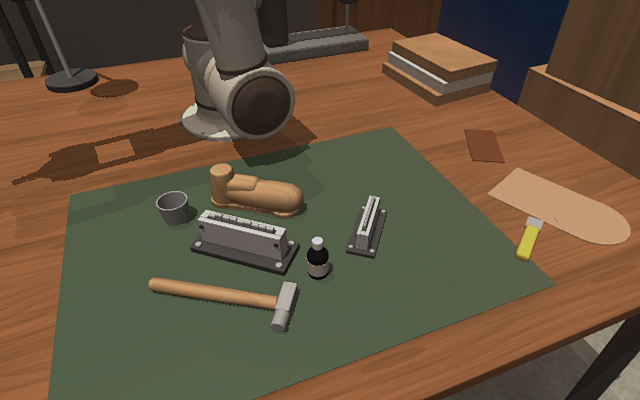

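View pics/top0.png

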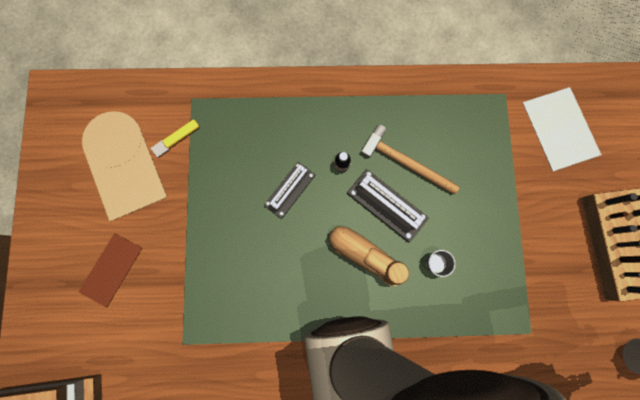

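The top view shows two gauges, one at pixel (387,206) between the bottle (343,160) and the tin (438,263), and a smaller one at (290,190). The first is larger, and it has the bottle and tin off its ends and the last and hammer at its sides, so it is the one meant. I'll confirm that in a crop and measure it.

```bash
cat > h.py <<'E'
import numpy as np,cv2
from workcell import *
def ray(n,uv,z):
    p=camera_params(n);K,R,t=p["camera_matrix"],p["R"],p["t"]
    d=R.T@np.linalg.solve(K,[*uv,1.]);c=-R.T@t
    return c+d*(z-c[2])/d[2]
def proj(n,X):
    p=camera_params(n);q=p["camera_matrix"]@(p["R"]@np.array(X)+p["t"]);return q[:2]/q[2]
E
python3 - <<'E'
from h import *
t=cv2.imread("pics/top0.png");s=cv2.imread("pics/scene0.png")
a=cv2.resize(t[160:250,335:455],None,fx=5,fy=5,interpolation=cv2.INTER_CUBIC)[:, :]
b=cv2.resize(s[200:275,185:305],None,fx=5,fy=5,interpolation=cv2.INTER_CUBIC)
cv2.imwrite("pics/cropA.png",a);cv2.imwrite("pics/cropB.png",b)
# bright rail mask
hsv=cv2.cvtColor(t,cv2.COLOR_BGR2HSV)
for nm,m,z in(("rail",(hsv[...,1]<40)&(hsv[...,2]>150),.07),("gauge",(hsv[...,1]<60),.014)):
    m=m.astype(np.uint8)
    for c in cv2.findContours(m,cv2.RETR_EXTERNAL,cv2.CHAIN_APPROX_NONE)[0]:
        if cv2.contourArea(c)>80 :
            r=cv2.minAreaRect(c)
            if 250<r[0][0]<460 and 130<r[0][1]<280:
                P=np.array([ray("top",q,z)[:2] for q in cv2.boxPoints(r)])
                print(nm,r,P.mean(0).round(4),P.round(4).tolist())
E
```

```text
rail ((442.00006103515625, 263.0000305175781), (26.870058059692383, 25.45584487915039), 45.0) [ 0.414  -0.1948] [[0.4161, -0.1517], [0.4564, -0.1967], [0.4116, -0.2378], [0.3719, -0.1928]]
rail ((392.0461120605469, 199.86920166015625), (73.76058197021484, 15.699338912963867), 37.87498474121094) [ 0.5651 -0.0859] [[0.6062, -0.0072], [0.6361, -0.0315], [0.5235, -0.1647], [0.4947, -0.14]]
rail ((286.4266357421875, 186.4405059814453), (12.134182929992676, 51.74872589111328), 39.0355110168457) [0.603  0.1632] [[0.5645, 0.2132], [0.6605, 0.1354], [0.6412, 0.1131], [0.5459, 0.1911]]
rail ((373.9319152832031, 139.1658172607422), (9.582680702209473, 32.60139465332031), 30.465543746948242) [ 0.7157 -0.0501] [[0.6867, -0.0185], [0.7574, -0.062], [0.7445, -0.0817], [0.6742, -0.0381]]
gauge ((440.0, 263.0), (28.0, 32.0), 90.0) [ 0.4141 -0.2069] [[0.4491, -0.1696], [0.4471, -0.2492], [0.3791, -0.2437], [0.3812, -0.1651]]
gauge ((387.1598815917969, 208.02078247070312), (87.93829345703125, 42.79735565185547), 33.97654342651367) [ 0.5543 -0.0829] [[0.5735, 0.0377], [0.6639, -0.0261], [0.5333, -0.2044], [0.4465, -0.1387]]
gauge ((289.1730651855469, 189.35980224609375), (23.721712112426758, 57.49327087402344), 37.746803283691406) [0.6071 0.1612] [[0.5686, 0.2291], [0.684, 0.14], [0.645, 0.093], [0.531, 0.1826]]
gauge ((342.0000305175781, 162.00001525878906), (16.970561981201172, 19.798988342285156), 45.0) [0.6748 0.0263] [[0.6728, 0.0596], [0.7091, 0.0227], [0.6767, -0.007], [0.6408, 0.03]]
gauge ((373.2059020996094, 140.32354736328125), (12.004902839660645, 36.70069885253906), 30.963756561279297) [ 0.7311 -0.0563] [[0.6978, -0.0171], [0.7816, -0.0696], [0.7643, -0.0956], [0.6809, -0.0428]]
```

View pics/cropA.png

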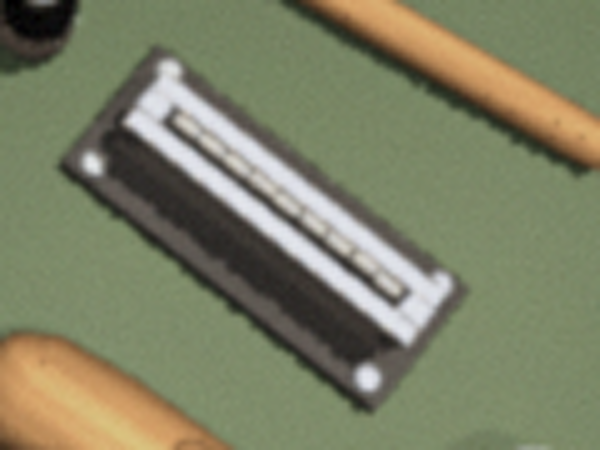

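View pics/cropB.png

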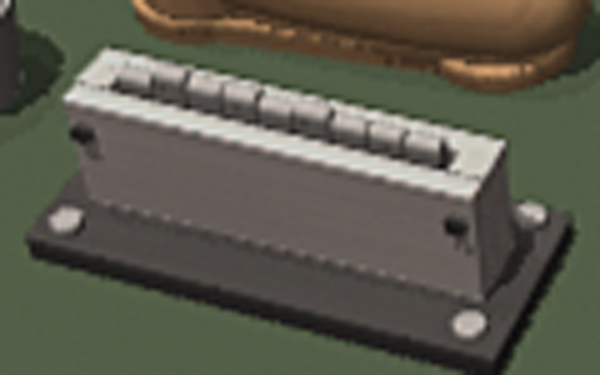

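The crops confirm it: a foot with four screws, a 170 mm rail and nine slats. Rail-end corners in crop A are about (165,78), (125,118), (408,345) and (450,290). In crop B they are (107,48), (65,98), (480,190) and (505,140).

Run:
```python
from h import *
def f(n,cr,off,z):
    P=np.array([ray(n,np.array(c)/5+off-.4,z)[:2] for c in cr]); print(n,z,P.round(4).tolist(),"c",P.mean(0).round(4),
      "len",np.linalg.norm(P[0]-P[3]).round(4),np.linalg.norm(P[1]-P[2]).round(4),"wid",np.linalg.norm(P[0]-P[1]).round(4))
    d=(P[0]+P[1]-P[2]-P[3]);print("yaw of +y axis deg",np.degrees(np.arctan2(d[1],d[0])).round(2))
f("top",[(165,78),(125,118),(408,345),(450,290)],(335,160),.07)
f("top",[(158,45),(62,165),(375,410),(465,290)],(335,160),.014)
f("top",[(180,120),(180,120),(395,290),(395,290)],(335,160),.072)
f("scene",[(480,190),(505,140),(107,48),(65,98)],(185,200),.07)
f("scene",[(435,150),(435,150),(130,80),(130,80)],(185,200),.076)
from scipy.spatial.transform import Rotation as Ro
print(Ro.from_rotvec(state()["tool_rot"]).as_matrix().round(3))
```

```text
top 0.07 [[0.6259, -0.0307], [0.6067, -0.0108], [0.495, -0.1397], [0.5205, -0.1613]] c [ 0.562  -0.0856] len 0.1677 0.1706 wid 0.0277
yaw of +y axis deg 50.09
top 0.014 [[0.6561, -0.0349], [0.595, 0.0162], [0.4681, -0.1349], [0.5268, -0.1838]] c [ 0.5615 -0.0843] len 0.1972 0.1973 wid 0.0797
yaw of +y axis deg 49.52
top 0.072 [[0.6047, -0.0368], [0.6047, -0.0368], [0.5209, -0.1347], [0.5209, -0.1347]] c [ 0.5628 -0.0857] len 0.1289 0.1289 wid 0.0
yaw of +y axis deg 49.42
scene 0.07 [[0.6273, -0.0242], [0.6054, -0.0077], [0.4968, -0.1362], [0.5204, -0.1561]] c [ 0.5625 -0.081 ] len 0.1698 0.1683 wid 0.0274
yaw of +y axis deg 50.4
scene 0.076 [[0.6072, -0.0347], [0.6072, -0.0347], [0.5264, -0.1315], [0.5264, -0.1315]] c [ 0.5668 -0.0831] len 0.126 0.126 wid 0.0
yaw of +y axis deg 50.16
[[-0.     0.263 -0.965]
 [ 0.001 -0.965 -0.263]
 [-1.    -0.001 -0.   ]]
```

carry_out:
  deltas:
    - [0,0,0,-0.1214]
    - [0,0,0,-0.1214]
    - [0,0,0,-0.1214]
    - [0,0,0,-0.1214]
    - [0,0,0,-0.1214]
    - [0,0,0,0]
  grip: 0
  squeeze: 20

```text
time_s: 0.7
eef_pos: [0.151, -0.5547, 0.231]
tool_rot: [1.701, 0.796, -1.701]
wrist_force: [-0.1, 0.5, -0.9]
gripper_width: 0.002
```

carry_out:
  deltas:
    - [0,0.0007,-0.02,0]
    - [0,0.0007,-0.036,0]
    - [0,0.0007,-0.036,0]
    - [0,0.0007,-0.036,0]
    - [0,0.0007,-0.036,0]
    - [0,0.0007,-0.036,0]
    - [0,0.0007,-0.036,0]
    - [0,0.0007,-0.036,0]
    - [0,0.0007,-0.036,0]
    - [0,0.0007,-0.036,0]
    - [0,0.0007,-0.036,0]
    - [0,0.0007,-0.036,0]
    - [0,0.0007,-0.036,0]
    - [0,0.0007,-0.036,0]
    - [0,0.0007,-0.036,0]
    - [0,0.0007,-0.036,0]
    - [0,0.0007,-0.036,0]
    - [0,0.0007,-0.036,0]
    - [0,0,-0.036,0]
    - [0,0,-0.016,0]

```text
time_s: 2.7
eef_pos: [0.6011, -0.0359, 0.2309]
tool_rot: [1.703, 0.794, -1.703]
wrist_force: [0.5, -0.8, -0.1]
gripper_width: 0.002
```

carry_out:
  deltas:
    - [0.015,0.0013,0.0023,0]
    - [0.03,0,0,0]
    - [0.03,0,0,0]
    - [0.03,0,0,0]
    - [0.021,0,0,0]
    - [0,0,0,0]

```text
time_s: 3.3
eef_pos: [0.5974, -0.0418, 0.1019]
tool_rot: [1.7, 0.795, -1.709]
wrist_force: [-0.7, 0.5, 0.4]
gripper_width: -0.002
```

Run:
```python
from h import *
s=read_camera("scene")[:,:,::-1]
print(state()["eef_pos"],proj("scene",state()["eef_pos"]),proj("scene",[.6006,-.0385,.07]))
cv2.imwrite("pics/c1.png",cv2.resize(s[160:285,180:340],None,fx=4.5,fy=4.5,interpolation=cv2.INTER_CUBIC))
```

```text
[ 0.59846245 -0.04185257  0.10420622] [265.10139995 216.09463843] [268.89122207 230.22700394]
```

View pics/c1.png

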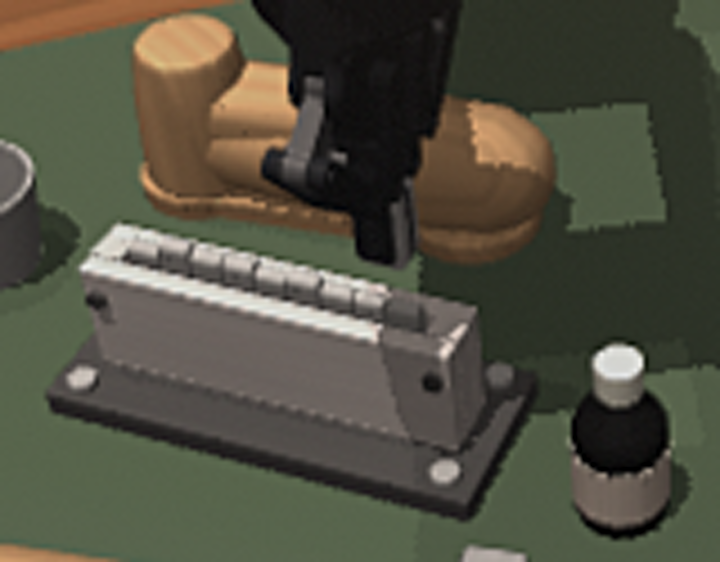

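carry_out:
  deltas:
    - [0,0,0,0]
    - [0,0,0,0]

```text
time_s: 3.55
eef_pos: [0.6002, -0.0418, 0.1068]
tool_rot: [1.704, 0.792, -1.701]
wrist_force: [-0.9, -0.5, -0.3]
gripper_width: 0.0
```

carry_out:
  deltas:
    - [0,0,-0.003,0]
    - [0,0,0,0]

```text
time_s: 3.75
eef_pos: [0.6021, -0.0389, 0.106]
tool_rot: [1.703, 0.793, -1.701]
wrist_force: [-0.3, 1.0, -0.1]
gripper_width: -0.001
```

carry_out:
  deltas:
    - [0,0,0,0]
    - [0,0,0,0]

```text
time_s: 3.95
eef_pos: [0.6017, -0.0391, 0.1054]
tool_rot: [1.702, 0.794, -1.702]
wrist_force: [1.4, 0.4, 0.1]
gripper_width: 0.0
```

carry_out:
  deltas:
    - [0.004,0,-0.002,0]
    - [0.006,0,0,0]
    - [0.006,0,0,0]
    - [0.004,0,0,0]
    - [0.003,0,0,0]
    - [0.003,0,0,0]
    - [0.002,0,0,0]
    - [0.002,0,0,0]
    - [0.001,0,0,0]
    - [0,0,0,0]
    - [0,0,0,0]
    - [0,0,0,0]

```text
time_s: 5.15
eef_pos: [0.6031, -0.0376, 0.0744]
tool_rot: [1.702, 0.794, -1.702]
wrist_force: [0.2, 0.1, 1.6]
gripper_width: 0.005
```

carry_out:
  deltas:
    - [0.001,0,0,0]
    - [0.001,0,0,0]
    - [0.001,0,0,0]
    - [0,0,0,0]
    - [0,0,0,0]

```text
time_s: 5.65
eef_pos: [0.603, -0.0376, 0.0712]
tool_rot: [1.702, 0.794, -1.702]
wrist_force: [0.5, -0.6, 1.8]
gripper_width: 0.002
```

carry_out:
  deltas:
    - [0.0005,0,0,0]
    - [0.0003,0,0,0]
    - [0,0,0,0]

```text
time_s: 5.95
eef_pos: [0.603, -0.0376, 0.0705]
tool_rot: [1.702, 0.794, -1.702]
wrist_force: [0.1, 0.9, 2.1]
gripper_width: 0.005
```

carry_out:
  deltas:
    - [-0.004,0,0,0]
    - [-0.007,0,0,0]
    - [-0.007,0,0,0]
    - [0,0,0.005,0]
    - [0,0,0.006,0]
    - [0,0,0.004,0]
    - [0.004,0,0,0]
    - [0.005,0,0,0]
    - [0.004,0,0,0]
    - [0.003,0,0,0]
    - [0.001,0,0,0]
    - [0.001,0,0,0]
    - [0,0,0,0]

```text
time_s: 7.25
eef_pos: [0.5934, -0.049, 0.0705]
tool_rot: [1.702, 0.794, -1.702]
wrist_force: [0.7, 0.6, 0.8]
gripper_width: -0.002
```

Run:
```python
from h import *
s=read_camera("scene")[:,:,::-1]
print(state()["eef_pos"],state()["wrist_force"])
cv2.imwrite("pics/c2.png",cv2.resize(s[180:285,180:340],None,fx=4.5,fy=4.5,interpolation=cv2.INTER_CUBIC))
```

```text
[ 0.59341416 -0.04900158  0.07053083] [0.10532698 1.34724919 0.63043722]
```

View pics/c2.png

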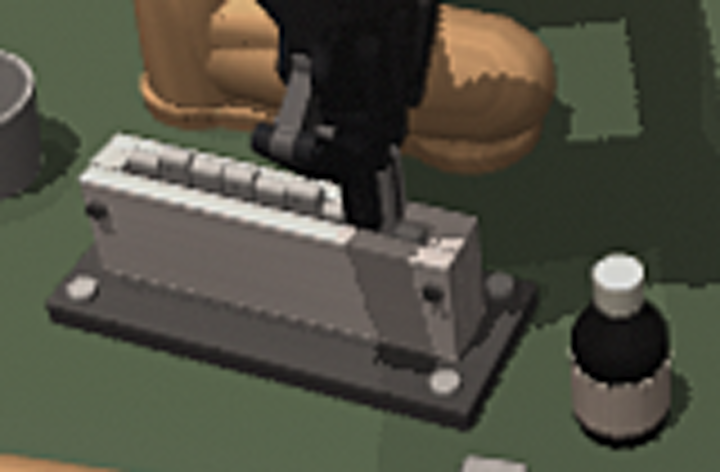

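The fingertips are on slat 8 at crop pixel (365,225). Slat 9, at (420,230), is already down and the gauge hasn't moved. I'll carry on with the same step.

carry_out:
  deltas:
    - [-0.004,0,0,0]
    - [-0.007,0,0,0]
    - [-0.007,0,0,0]
    - [0,0,0.005,0]
    - [0,0,0.006,0]
    - [0,0,0.004,0]
    - [0.004,0,0,0]
    - [0.005,0,0,0]
    - [0.004,0,0,0]
    - [0.003,0,0,0]
    - [0.001,0,0,0]
    - [0.001,0,0,0]
    - [0,0,0,0]

```text
time_s: 8.6
eef_pos: [0.5837, -0.0605, 0.0705]
tool_rot: [1.702, 0.794, -1.702]
wrist_force: [0.6, 0.2, 0.9]
gripper_width: 0.001
```

carry_out:
  deltas:
    - [-0.004,0,0,0]
    - [-0.007,0,0,0]
    - [-0.007,0,0,0]
    - [0,0,0.005,0]
    - [0,0,0.006,0]
    - [0,0,0.004,0]
    - [0.004,0,0,0]
    - [0.005,0,0,0]
    - [0.004,0,0,0]
    - [0.003,0,0,0]
    - [0.001,0,0,0]
    - [0.001,0,0,0]
    - [0,0,0,0]

```text
time_s: 9.9
eef_pos: [0.5741, -0.072, 0.0705]
tool_rot: [1.702, 0.794, -1.702]
wrist_force: [0.7, 0.8, 1.3]
gripper_width: -0.0
```

carry_out:
  deltas:
    - [-0.004,0,0,0]
    - [-0.007,0,0,0]
    - [-0.007,0,0,0]
    - [0,0,0.005,0]
    - [0,0,0.006,0]
    - [0,0,0.004,0]
    - [0.004,0,0,0]
    - [0.005,0,0,0]
    - [0.004,0,0,0]
    - [0.003,0,0,0]
    - [0.001,0,0,0]
    - [0.001,0,0,0]
    - [0,0,0,0]

```text
time_s: 11.2
eef_pos: [0.5645, -0.0834, 0.0705]
tool_rot: [1.702, 0.794, -1.702]
wrist_force: [-0.2, 0.5, 0.5]
gripper_width: -0.001
```

Poses and forces are steady, so I'll do the remaining four slats.

carry_out:
  deltas:
    - [-0.004,0,0,0]
    - [-0.007,0,0,0]
    - [-0.007,0,0,0]
    - [0,0,0.005,0]
    - [0,0,0.006,0]
    - [0,0,0.004,0]
    - [0.004,0,0,0]
    - [0.005,0,0,0]
    - [0.004,0,0,0]
    - [0.003,0,0,0]
    - [0.001,0,0,0]
    - [0.001,0,0,0]
    - [0,0,0,0]

```text
time_s: 12.5
eef_pos: [0.5548, -0.095, 0.0705]
tool_rot: [1.702, 0.794, -1.702]
wrist_force: [-0.8, 1.0, 0.7]
gripper_width: 0.003
```

carry_out:
  deltas:
    - [-0.004,0,0,0]
    - [-0.007,0,0,0]
    - [-0.007,0,0,0]
    - [0,0,0.005,0]
    - [0,0,0.006,0]
    - [0,0,0.004,0]
    - [0.004,0,0,0]
    - [0.005,0,0,0]
    - [0.004,0,0,0]
    - [0.003,0,0,0]
    - [0.001,0,0,0]
    - [0.001,0,0,0]
    - [0,0,0,0]

```text
time_s: 13.8
eef_pos: [0.5452, -0.1065, 0.0704]
tool_rot: [1.702, 0.794, -1.702]
wrist_force: [0.8, 0.9, 1.2]
gripper_width: 0.002
```

carry_out:
  deltas:
    - [-0.004,0,0,0]
    - [-0.007,0,0,0]
    - [-0.007,0,0,0]
    - [0,0,0.005,0]
    - [0,0,0.006,0]
    - [0,0,0.004,0]
    - [0.004,0,0,0]
    - [0.005,0,0,0]
    - [0.004,0,0,0]
    - [0.003,0,0,0]
    - [0.001,0,0,0]
    - [0.001,0,0,0]
    - [0,0,0,0]

```text
time_s: 15.1
eef_pos: [0.5356, -0.1179, 0.0705]
tool_rot: [1.702, 0.794, -1.702]
wrist_force: [0.8, 0.7, 1.8]
gripper_width: 0.005
```

carry_out:
  deltas:
    - [-0.004,0,0,0]
    - [-0.007,0,0,0]
    - [-0.007,0,0,0]
    - [0,0,0.005,0]
    - [0,0,0.006,0]
    - [0,0,0.004,0]
    - [0.004,0,0,0]
    - [0.005,0,0,0]
    - [0.004,0,0,0]
    - [0.003,0,0,0]
    - [0.001,0,0,0]
    - [0.001,0,0,0]
    - [0,0,0,0]

```text
time_s: 16.4
eef_pos: [0.5259, -0.1295, 0.0704]
tool_rot: [1.702, 0.794, -1.702]
wrist_force: [0.6, -0.4, 0.7]
gripper_width: 0.004
```

carry_out:
  deltas:
    - [-0.004,0,0,0]
    - [-0.01,0,0,0]
    - [-0.02,0,0,0]
    - [-0.03,0,0,0]
    - [-0.03,0,0,0]
    - [-0.03,0,0,0]
    - [-0.02,0,0,0]
    - [-0.01,0,0,0]
    - [0,0,0,0]

```text
time_s: 17.3
eef_pos: [0.5262, -0.1297, 0.2259]
tool_rot: [1.703, 0.792, -1.7]
wrist_force: [0.2, 1.2, -1.0]
gripper_width: -0.001
```

Run:
```python
from h import *
s=read_camera("scene")[:,:,::-1];t=read_camera("top")[:,:,::-1]
cv2.imwrite("pics/full_t.png",t)
a=cv2.resize(s[160:300,140:340],None,fx=4,fy=4,interpolation=cv2.INTER_CUBIC)
cv2.imwrite("pics/c3.png",a)
# displacement vs start in scene
o=cv2.imread("pics/scene0.png")
for nm,(y0,y1,x0,x1) in dict(gauge=(232,272,190,300),dye=(236,280,305,332),tin=(192,226,155,192),hammer=(275,332,145,300)).items():
    r=cv2.matchTemplate(s[y0-8:y1+8,x0-8:x1+8].copy(),o[y0:y1,x0:x1],cv2.TM_CCOEFF_NORMED);_,v,_,l=cv2.minMaxLoc(r);print(nm,v,np.array(l)-8)
```

```text
gauge 0.988828182220459 [0 0]
dye 0.9981200098991394 [0 0]
tin 0.9985208511352539 [0 0]
hammer 0.9958192706108093 [0 0]
```

View pics/c3.png

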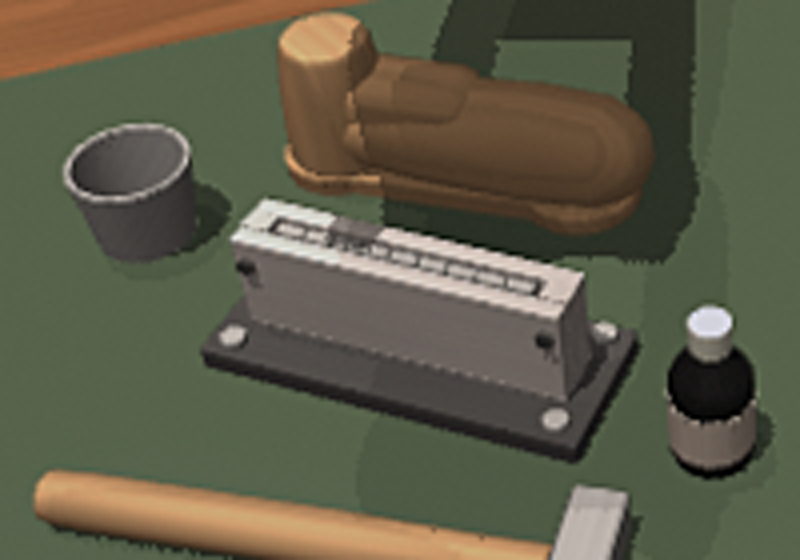

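The picture shows all nine slats level with the rail, from crop pixel (285,228) to (525,285). Slats 2 and 3 lie in the shadow at (350,238) but show no raised sides. The arm is clear, so I'm handing in.

```bash
python3 -c "
from workcell import *
print(finish_job())"
```

```text
the job is handed in; nothing more can be done
None
```

I pressed the nine slats down one at a time with the closed fingertips, from the bottle end to the tin end. Each press went down to about 0.5 mm above the rail. I lifted between slats instead of sliding along, so that nothing pushed the gauge sideways. Then I raised the arm clear and handed the job in at about 17.5 s.

**Slats:** in the last picture all nine look level with the rail. Slats 2 and 3 were in shadow, so for those I also rely on the tool height reached (70.5 mm, against the rail's 70 mm).

**Force:** vertical wrist readings never passed about 2 N. They were taken at the end of each move, so a brief peak in between would not show.

**Nothing moved:** matching the last scene picture against the first showed no pixel shift for the gauge, bottle, tin or hammer. The shoe last I checked only by eye; it looked unmoved.

**Disagreement:** the two cameras put the row about 4 mm apart along its length. I used a value in between, well within the width of the fingertips.

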